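# Turn a sandwich half over on the tilting board

## Robot

A 7-joint arm with a two-finger parallel gripper is mounted at the origin on a cart in front of the work surface, level with it; the furniture and walls round the work are solid. World frame = base frame: x ahead of the robot, y to its left, z up, the work surface at z = 0. Lengths are in m, angles in rad, forces in N, time in s.
With the tool pointing down it reaches from about 0.425 to 0.875 m from the base axis. Payload 4.7 kg.
Tool frame: the origin (TCP) lies at the very end of the fingers, on their centre line; the grasp point (between the pads) lies 19 mm behind it; z points along the fingers, y is the direction in which the jaws open and shut (so a half turn about z gives the same grasp; the last joint's range is limited). The gripper opens to 87 mm and grips with 3 to 60 N. Pads are 19 mm wide; open, the fingers measure 117 mm over their backs; the gripper's body (75 mm by 190 mm) begins 51 mm behind the grasp point.
Start: joints at [-1.268, 0.321, -0.07, 1.45, 0.023, 1.371, -0.057], TCP at [0.185, 0.623, 0.223] pointing down, gripper open.
Joint ranges: [-2.86, 2.86], [-0.3, 2.09], [-1.38, 1.24], [0.06, 2.45], [-1.56, 4.7], [0.09, 2.05], [-2.69, 2.69]. Speed limits (rad/s): [2.57, 2.57, 3.14, 3.14, 3.14, 3.14, 3.14].

## Interface

Orientations are given as a rotation vector (axis times angle).
In Python, from bench import ctrl gives the robot as it stands. The module is installed in compiled form; this text tells all that it offers.
- The arm moves only by the tool move_arm, never from a script. Its arguments are lists of equal length, an entry for each row: "dp": the shift along the tool's x, y, z in units of 30 mm (1.0 is 30 mm), a list of three; "turn": the turn about the tool's z in units of 5 degrees (1.0 is 5 degrees); "jaw": the opening, from -1 (shut) to 1 (fully open). A call has 1 to 5 rows; each row is the pose to reach, as a shift and turn from the pose commanded when the call began, along the tool's axes at that moment; what a row does not reach only later rows make up. A row lasts 1/10 s, in which the tool goes at most 50 mm and 8.59 degrees, less where a joint would pass 70% of its speed; a pose out of reach is approached as far as the arm can. A call with a gripper value outside its range is refused whole. The fingers move at their own pace and stop on an object; "grip_force" is the grip in N (left out, the last holds). Time passes only in rows, so rows that repeat a pose let the fingers close. It gives the time, the measured TCP pose, the force and the opening at its end, in the units of the state.
- ctrl.get_state(): the state, without advancing time (a new reading comes with each control period).
- ctrl.get_image(name): name is "side" or "top" or "wrist"; returns the picture (400x640x3 uint8, red, green, blue); there is no depth.
- ctrl.camera_info(name): a dict with "intrinsics" (3x3 intrinsics, pixels), "extrinsics" (4x4, takes a point from world to camera coordinates). Camera axes: x right, y up, looking along -z (the intrinsics and any distortion apply to the point x, -y, -z); pixel columns grow to the right and rows downward; lengths in m; the calibration is good to about 2 mm. A picture is of the moment at which its call begins: read the wrist's pose just before it. camera_info takes no time and is no camera call; for the wrist camera it gives the pose at the moment of the call.
- ctrl.close_job(): hands the job in, once; it reports no verdict.
Trained networks look in the newest picture that a camera, given by its name, has taken for a name from the list of things; names that differ only in an ending like _2 or _b are one class to them, and where a whole thing is asked for, a point or a joint stands for the part that bears it (a point fixed in the world has none). Each returns a list of dicts, best first, with "confidence" (0 to 1); they miss things now and then, are a little off and sometimes report something else, mostly with a low value. They report only what shows in the picture. A call takes as long as a camera call.
- ctrl.look_for(camera, target): "rect" ([centre column, centre row, width, height] in pixels, round what is visible of it).
- ctrl.masks_of(camera, target): "region" (400x640 bool, what is visible of it) and "rect" ([centre column, centre row, width, height] in pixels, round what is visible of it).
The state is a dict: "time": time; "joint_positions": joint angles; "qd": joint speeds; "joint_torque": joint torques, N m; "position": TCP position; "tool_rot": TCP orientation; "ft_force": force on the tool from outside, world axes, zero at the start; "torque": the same for the moment, N m; "grip_width": opening from 0.0 (shut) to 1.0 (fully open).
Only numpy, scipy, OpenCV 4.12 (cv2) and the standard library are available. Lean on these libraries where they do the work, as an engineer would, in place of code of your own. Each camera call takes 0.05 s, during which the arm holds its last target. There are 200 camera calls.

## Task

Pick up the sandwich half that lies flat on the bare worktop and lay it, same side up and with its long side along the hinge, on the hinged leaf of the steel turning board, then let go. Lift the leaf smoothly by its bar until the sandwich slides against the lip and tumbles over it onto its other bread face on the landing plate, not touching the sandwich with the gripper while the leaf is up. Then lower the leaf gently all the way down, without slamming it, let go, and leave the other things on the worktop where they are.

Things in the scene. Friction and masses are not known exactly. Their poses are not given: they have to be found in the camera images.
- sandwich_mid (a point): centre of the rigid cutlet sandwich half (white bread) to be turned, about 59 mm wide (its x) by 84 mm long (its y) by 40 mm thick (its z), the only one lying flat on the bare worktop. z is square to the bread faces and points up at the start, so down once the sandwich is turned over; the centre starts 20 mm above the worktop. Picked from above across its 59 mm width, grip about 20 N.
- sandwich: the same sandwich half, 0.06 to 0.13 kg, as a body; its origin lies in the middle of one long narrow side and its axes differ: use sandwich_mid to handle it. Other sandwich halves, in a brown tray and on a sheet of paper at the far left, are not part of the job.
- turner: steel turning board, fixed, 300 mm (its x) by 176 mm (its y). Its x points the way the sandwich tumbles: from the leaf (negative x, x -100 to 0 mm) over the hinge (x = 0, along its y, 45 mm above the worktop) to the landing plate (x 14 to 165 mm, top 39 mm above the worktop, 15 mm higher end stop beyond it). Origin: on the worktop under the middle of the hinge; z up.
- leaf (a joint): hinge of the leaf in rad: 0 = lying level, grows as the bar is lifted, stop at 1.5 (86 degrees), so the released leaf falls back down by its own weight. Leaf and bar weigh 0.35 kg. Once slid down against the lip, the sandwich tips over it at about 1.1 to 1.3 rad; hold the leaf at 1.4 or more to be sure.
- leaf_spot (a point): where the middle of the sandwich belongs on the leaf's top, 56 mm from the hinge, 45 mm above the worktop when the leaf is down; axes as the board when down. The leaf is 100 mm along x and 144 mm inside its two 8 mm high side flanges along y; a 8 mm high, 4 mm thick lip runs along the hinge, the bar side is open. Lay the sandwich with its long side along the hinge, more than 5 mm clear of the lip.
- leaf_handle (a point): middle of the round handle bar (10 mm thick, 112 mm free length along the board's y), 155 mm from the hinge, 45 mm above the worktop when the leaf is down. 50 mm of free space lies between the bar's axis and the leaf's edge: open the jaws only part way (about 40 mm) so that no finger comes down on the leaf. Pinch it from above across the board's x; it may turn between the fingers.
- landing (a point): middle of the landing plate's top, 90 mm beyond the hinge, 39 mm above the worktop; axes as the board's. The plate is 151 mm along x and 174 mm along y.
- pan: steel insert pan with croquettes, 132x176x58 mm, at the right; bystander, origin under its centre
- empty_tray: empty brown food tray, 153x151x52 mm, at the back left; bystander, origin under its centre
- timer: red and white round kitchen timer, 62x62x58 mm, at the right behind the pan; bystander, origin under its centre
- tape: roll of tape lying flat, 98x96x25 mm, at the back left; bystander, origin under its centre

How it is judged:
On the way, in this order (a step that is already met when the one before it is completed fails the run):
1. the sandwich lies on the level leaf, same side up, long side roughly along the hinge, let go (value of joint leaf below 0.08 rad and angle between sandwich_mid's own z axis and vertical below 0.2 rad and x of sandwich_mid in the frame of leaf_spot between -0.05 and 0.04 m and z of sandwich_mid in the frame of leaf_spot between 0.015 and 0.032 m and angle between the y axis of sandwich_mid and the y axis of leaf_spot, either way round below 0.5 rad and contact force between the fingers and sandwich below 0.2 N), for 0.2 s.
2. the leaf is tilted with the sandwich still riding on it (value of joint leaf above 0.6 rad and angle between sandwich_mid's own z axis and vertical below 1.5 rad and z of sandwich_mid in the frame of leaf_spot below 0.04 m and x of sandwich_mid in the frame of leaf_spot above -0.06 m), for 0.05 s.
3. the sandwich has tumbled onto its other face on the landing plate (angle between sandwich_mid's own z axis and vertical above 2.8 rad and x of sandwich_mid in the frame of landing above -0.06 m), for 0.2 s.
At the end, for the whole second after the job is handed in: The sandwich rests flat (within 8 degrees) on its other face on the landing plate, its centre within 60 mm along and 70 mm across the plate's middle, and the leaf is fully down (below 0.06 rad) (angle between sandwich_mid's own z axis and vertical above 3 rad and x of sandwich_mid in the frame of landing between -0.06 and 0.06 m and y of sandwich_mid in the frame of landing between -0.07 and 0.07 m and z of sandwich_mid in the frame of landing between 0.014 and 0.027 m and linear speed of sandwich below 0.02 m/s and value of joint leaf below 0.06 rad); the robot touches nothing.
It fails at once if the gripper touches the sandwich while the leaf is up (value of joint leaf above 0.3 rad and contact force between the fingers and sandwich above 0.5 N).
It fails at once if the leaf is thrown up or slammed down (velocity of joint leaf above 4 rad/s or velocity of joint leaf below -4 rad/s).
It fails at once if a bystander is pushed away (distance of any of pan, empty_tray, timer, tape from where it was at the start of the episode above 0.03 m).
It also fails if it takes over 64 s, if anything falls off the work surface, if the arm or the gripper's body presses on something with over 40 N, if the wrist force passes 120 N, or if a joint passes its speed limit or range.

## Working session

There is one attempt and no reset: what is moved stays moved. The work goes in short steps, Python scripts to look and compute and a tool call to move; the robot and the scene stay as the last step left them, time stands still between calls to the robot, and variables do not carry over. Pictures are saved under pics/ and viewed, about 8 in all and at most 12, crops included, and the job is handed in when it is done.

Besides the shell and the picture viewer there is one more tool, called after "Request:" by a JSON object that holds its "name" and its "arguments", one argument or row to a line. move_arm: Moves the arm, as the interface text tells. Its arguments: {"type":"object","properties":{"dp":{"type":"array","items":{"type":"array","items":{"type":"number"}}},"turn":{"type":"array","items":{"type":"number"}},"jaw":{"type":"array","items":{"type":"number"}},"grip_force":{"type":"number"}},"required":["dp","turn","jaw"]}

```bash
mkdir -p pics
cat > h.py <<'E'
import numpy as np, cv2
from bench import ctrl
from scipy.spatial.transform import Rotation as R
def proj_inv(cam,u,v,z,info=None):
    i=info or ctrl.camera_info(cam);K=np.array(i["intrinsics"]);E=np.array(i["extrinsics"])
    d=np.linalg.inv(K)@[u,v,1];d=np.array([d[0],-d[1],-d[2]])
    Rm=E[:3,:3];c=-Rm.T@E[:3,3];w=Rm.T@d
    return c+w*(z-c[2])/w[2]
def save(cam,name):
    im=ctrl.get_image(cam);cv2.imwrite(f"pics/{name}.png",im[:,:,::-1]);return im
E
python3 - <<'E'
from h import *
s=ctrl.get_state();print(s)
a=save("top","top1");b=save("side","side1")
i=ctrl.camera_info("top");print(list(i));print(i)
for n,z in [("sandwich",.04),("turner",.045),("leaf",.045),("leaf_handle",.045),("pan",.05),("timer",.05),("empty_tray",.05),("tape",.02)]:
    for r in ctrl.masks_of("top",n)[:4]:
        m=r["region"].astype(np.uint8);ys,xs=np.nonzero(m)
        rr=cv2.minAreaRect(np.c_[xs,ys].astype(np.float32))
        P=[proj_inv("top",*p,z,i)[:2].round(3).tolist() for p in cv2.boxPoints(rr)]
        print(n,round(r["confidence"],2),np.round(r["rect"]),np.mean(P,0).round(3),P)
E
```

```text
{'time': 0.0, 'joint_positions': array([-1.26789733,  0.3218527 , -0.07013059,  1.45170669,  0.02258656,
        1.37077899, -0.05689052]), 'qd': array([-1.02899073e-03,  5.14366433e-04, -1.00492363e-03, -4.39533600e-04,
       -9.30251578e-04, -1.79208030e-03,  9.53998840e-05]), 'joint_torque': array([ 3.05888825e-04, -4.91278481e+01, -4.04152488e-01, -3.12538218e+01,
       -6.41285232e-02,  4.35017352e-02,  1.74202332e-04]), 'position': array([0.18497584, 0.622535  , 0.22142667]), 'tool_rot': array([-4.51912117e-01, -3.10870450e+00,  3.05745119e-03]), 'ft_force': array([0.39368818, 0.52009899, 0.09896887]), 'torque': array([-0.02502418, -0.01265626,  0.04270962]), 'grip_width': 1.002416736513756}
['intrinsics', 'extrinsics']
{'intrinsics': array([[365.48940007,   0.        , 319.9437544 ],
       [  0.        , 365.48940007, 201.67884911],
       [  0.        ,   0.        ,   1.        ]]), 'extrinsics': array([[-0.00370418, -0.99978786, -0.0202612 , -0.00910984],
       [ 0.99514902, -0.00567737,  0.098215  , -0.53908824],
       [-0.0983092 , -0.0197991 ,  0.99495894, -1.129103
[... 293 characters left out ...]
.059]]
leaf 0.88 [322. 224.  60.  55.] [ 0.467 -0.013] [[0.53, 0.08], [0.555, -0.083], [0.403, -0.105], [0.379, 0.056]]
leaf_handle 0.87 [322. 221.  60.  53.] [ 0.464 -0.014] [[0.53, 0.083], [0.559, -0.083], [0.397, -0.109], [0.369, 0.053]]
pan 0.78 [462. 224.  65.  58.] [ 0.467 -0.447] [[0.489, -0.337], [0.569, -0.501], [0.444, -0.557], [0.365, -0.394]]
timer 0.91 [427. 180.  26.  20.] [ 0.607 -0.344] [[0.637, -0.314], [0.637, -0.376], [0.577, -0.374], [0.577, -0.312]]
empty_tray 0.82 [242. 163.  50.  38.] [0.658 0.24 ] [[0.605, 0.318], [0.724, 0.313], [0.711, 0.16], [0.594, 0.167]]
tape 0.89 [198. 168.  34.  28.] [0.652 0.382] [[0.624, 0.442], [0.713, 0.416], [0.68, 0.321], [0.592, 0.348]]
```

View pics/top1.png

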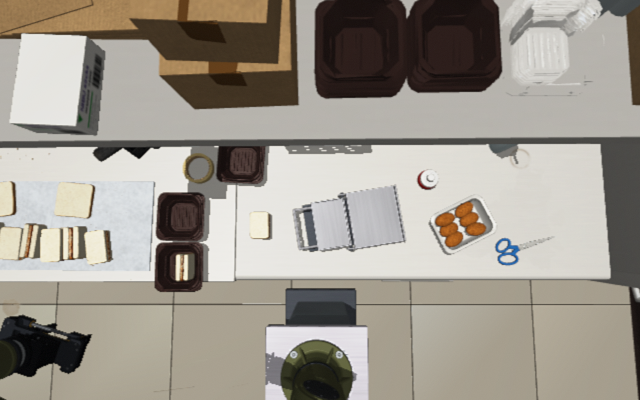

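View pics/side1.png

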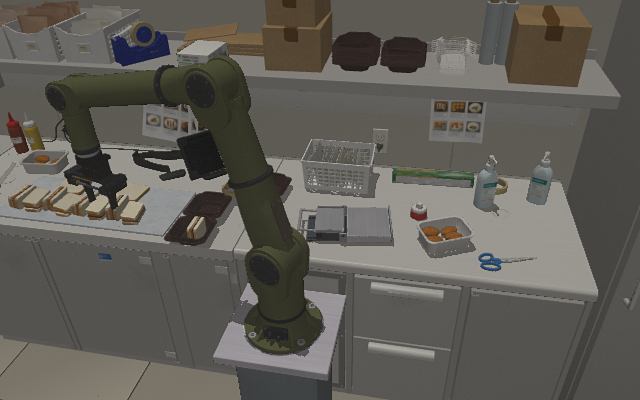

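The top view shows the target sandwich at (260,226), the leaf and bar at about (322,224), the hinge near (345,220), and the landing plate at (375,217). Board x points right and slightly away from the robot. In the side view the arm is over the left sheet with the path clear. I'll move above the sandwich.

Request:
{"name": "move_arm", "arguments": {
  "dp": [
    [-1.2,-1.0,0],
    [-2.6,-2.3,0],
    [-4,-3.5,0],
    [-5.4,-4.7,0],
    [-6.6,-5.8,0]
  ],
  "turn": [-0.7,-1.4,-2.1,-2.8,-3.3],
  "jaw": [1,1,1,1,1]
}}

```text
time: 1.0
position: [0.3177, 0.4124, 0.2228]
tool_rot: [-0.002, 3.141, 0.001]
ft_force: [0.9, 0.9, -0.4]
grip_width: 1.002
```

```bash
cat >> h.py <<'E'
def to(x,y,z,yaw=None):
    """dp units and turn to world TCP target; yaw = angle of tool y from world y (deg, CCW)"""
    s=ctrl.get_state();M=R.from_rotvec(s["tool_rot"]).as_matrix()
    d=M.T@(np.array([x,y,z])-s["position"])/.03
    cur=np.degrees(np.arctan2(-M[0,1],M[1,1]))
    print("t",round(s["time"],2),"pos",s["position"].round(4),"yaw",cur.round(2),"tilt",np.degrees(np.arccos(-M[2,2])).round(2),"F",s["ft_force"].round(1),"w",round(s["grip_width"],3))
    print("dp",d.round(2),"turn",None if yaw is None else round((cur-yaw)/5,2))
E
python3 -c "
from h import *
to(.45,.18,.22,0)"
```

```text
t 1.0 pos [0.3177 0.4124 0.2228] yaw 0.08 tilt 0.06 F [ 0.9  0.9 -0.4] w 1.002
dp [-4.4  -7.75  0.09] turn 0.02
```

Request:
{"name": "move_arm", "arguments": {
  "dp": [
    [-0.8,-1.4,0],
    [-1.6,-2.8,0],
    [-2.5,-4.3,0],
    [-3.3,-5.7,0],
    [-4.0,-7.0,0]
  ],
  "turn": [0,0,0,0,0],
  "jaw": [1,1,1,1,1]
}}

```text
time: 1.5
position: [0.4376, 0.2017, 0.223]
tool_rot: [0.003, 3.14, 0.001]
ft_force: [1.1, 0.6, -0.9]
grip_width: 0.997
```

Run:
```python
from h import *
i=ctrl.camera_info("wrist");save("wrist","w1");print(i)
for n,z in [("sandwich",.04),("leaf",.045),("turner",.045)]:
    for r in ctrl.masks_of("wrist",n)[:3]:
        m=r["region"].astype(np.uint8);ys,xs=np.nonzero(m)
        P=np.array([proj_inv("wrist",u,v,z,i)[:2] for u,v in zip(xs[::7],ys[::7])]).astype(np.float32)
        rr=cv2.minAreaRect(P);print(n,round(r["confidence"],2),np.round(r["rect"]),rr,P.mean(0),cv2.boxPoints(rr).round(3).tolist())
to(.466,.18,.22,0)
```

```text
{'intrinsics': array([[298.04396197,   0.        , 312.64330663],
       [  0.        , 298.04396197, 203.56801291],
       [  0.        ,   0.        ,   1.        ]]), 'extrinsics': array([[ 2.31838980e-03,  9.99997148e-01,  5.72877874e-04,
        -2.02785101e-01],
       [-9.54021532e-01,  2.38350847e-03, -2.99728602e-01,
         4.54415334e-01],
       [-2.99729113e-01,  1.48349908e-04,  9.54024338e-01,
        -2.61597619e-01],
       [ 0.00000000e+00,  0.00000000e+00,  0.00000000e+00,
         1.00000000e+00]])}
sandwich 0.61 [296. 202.  48.  71.] ((0.4618947207927704, 0.17838405072689056), (0.08769506216049194, 0.05719437450170517), 0.11818207055330276) [0.4604644  0.17864506] [[0.4180000126361847, 0.2070000022649765], [0.4180000126361847, 0.15000000596046448], [0.5059999823570251, 0.15000000596046448], [0.5059999823570251, 0.2070000022649765]]
leaf 0.89 [123. 199. 175. 117.] ((0.4590124487876892, -0.02239406853914261), (0.14835812151432037, 0.17132791876792908), 8.828731536865234) [ 0.45748916 -0.03791501] [[0.37299999594688416, 0.050999999046325684], [0.39899998903274536, -0.11800000071525574], [0.5450000166893005, -0.09600000083446503], [0.5189999938011169, 0.07400000095367432]]
turner 0.67 [106. 206. 212. 148.] ((0.46356216073036194, -0.07790206372737885), (0.16032174229621887, 0.2838405966758728), 9.505675315856934) [ 0.46037632 -0.05745681] [[0.3610000014305115, 0.04899999871850014], [0.40799999237060547, -0.23100000619888306], [0.5659999847412109, -0.20499999821186066], [0.5189999938011169, 0.07500000298023224]]
t 1.7 pos [0.4369 0.2033 0.2229] yaw -0.22 tilt 0.06 F [-0.2 -0.4  0.3] w 0.997
dp [-0.97 -0.77  0.09] turn -0.04
```

View pics/w1.png

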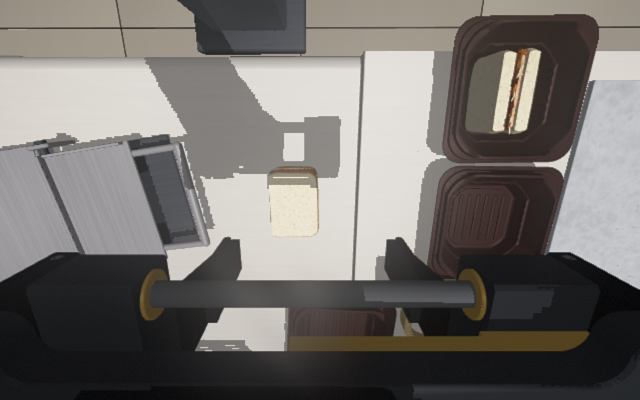

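The wrist picture shows the sandwich's top face at about columns 270–318, rows 178–237, and the leaf and bar at the left (bar around (185,195)). The centre is about (0.464, 0.179) with yaw about 0, and the size matches the one given. Next I'll descend and grip.

Request:
{"name": "move_arm", "arguments": {
  "dp": [
    [-0.9,-0.8,0],
    [-0.9,-0.8,1.5],
    [-0.9,-0.8,3],
    [-0.9,-0.8,4.5],
    [-0.9,-0.8,5.5]
  ],
  "turn": [0,0,0,0,0],
  "jaw": [1,1,1,1,1]
}}

```text
time: 2.2
position: [0.461, 0.1814, 0.0545]
tool_rot: [0.004, -3.138, 0.001]
ft_force: [0.2, 0.3, 0.2]
grip_width: 1.003
```

Run:
```python
from h import *
i=ctrl.camera_info("wrist");save("wrist","w2")
for r in ctrl.masks_of("wrist","sandwich")[:3]:
        m=r["region"].astype(np.uint8);ys,xs=np.nonzero(m)
        P=np.array([proj_inv("wrist",u,v,.04,i)[:2] for u,v in zip(xs[::7],ys[::7])]).astype(np.float32)
        rr=cv2.minAreaRect(P);print(round(r["confidence"],2),np.round(r["rect"]),rr,P.mean(0))
to(.464,.179,.011,0)
```

```text
0.92 [308. 227.  94. 101.] ((0.4523817300796509, 0.17803466320037842), (0.07161381840705872, 0.05814012140035629), 0.140245720744133) [0.45168248 0.17759608]
t 2.3 pos [0.4591 0.1803 0.0534] yaw 0.12 tilt 0.53 F [-0.4  0.1  0.7] w 1.002
dp [-0.17 -0.04  1.41] turn 0.02
```

Request:
{"name": "move_arm", "arguments": {
  "dp": [
    [0,0,0.8],
    [0,0,1.4],
    [0,0,1.4],
    [0,0,1.4],
    [0,0,1.4]
  ],
  "turn": [0,0,0,0,0],
  "jaw": [1,1,-1,-1,-1],
  "grip_force": 20
}}

```text
time: 2.8
position: [0.4647, 0.1812, 0.0175]
tool_rot: [0.0, 3.139, 0.003]
ft_force: [0.4, -0.8, -0.2]
grip_width: 0.814
```

Request:
{"name": "move_arm", "arguments": {
  "dp": [
    [0,0,0],
    [0,0,0],
    [0,0,0]
  ],
  "turn": [0,0,0],
  "jaw": [-1,-1,-1]
}}

```text
time: 3.1
position: [0.4643, 0.1805, 0.0169]
tool_rot: [0.001, 3.14, 0.002]
ft_force: [-0.7, -0.7, 7.0]
grip_width: 0.685
```

Request:
{"name": "move_arm", "arguments": {
  "dp": [
    [0,0,-0.7],
    [0,0,-1.7],
    [0,0,-3],
    [0,0,-4],
    [0,0,-4]
  ],
  "turn": [0,0,0,0,0],
  "jaw": [-1,-1,-1,-1,-1]
}}

```text
time: 3.6
position: [0.4663, 0.1814, 0.1401]
tool_rot: [0.002, 3.134, 0.007]
ft_force: [-0.1, 0.8, -0.2]
grip_width: 0.683
```

Run:
```python
from h import *
save("top","t2")
i=ctrl.camera_info("top")
for n in ("leaf_handle","leaf","turner"):
  for r in ctrl.masks_of("top",n)[:2]:
    ys,xs=np.nonzero(r["region"])
    P=np.array([proj_inv("top",u,v,.045,i)[:2] for u,v in zip(xs,ys)]).astype(np.float32)
    rr=cv2.minAreaRect(P);print(n,round(r["confidence"],2),rr,cv2.boxPoints(rr).round(3).tolist())
i=ctrl.camera_info("wrist");save("wrist","w3")
a=cv2.imread("pics/t2.png")[160:270,270:430]; b=cv2.imread("pics/w3.png")
cv2.imwrite("pics/c3.png",np.vstack([cv2.resize(a,(480,330),interpolation=cv2.INTER_CUBIC),cv2.resize(b,(480,270))]))
to(.469,-.038,.138,9)
```

```text
leaf_handle 0.66 ((0.4643104374408722, -0.015626490116119385), (0.15733174979686737, 0.16638179123401642), 10.02782154083252) [[0.3720000088214874, 0.05299999937415123], [0.4009999930858612, -0.11100000143051147], [0.5559999942779541, -0.08399999886751175], [0.5270000100135803, 0.07999999821186066]]
leaf 0.59 ((0.4649266004562378, -0.01414269208908081), (0.15626630187034607, 0.16455912590026855), 9.369720458984375) [[0.37400001287460327, 0.05400000140070915], [0.4009999930858612, -0.1080000028014183], [0.5550000071525574, -0.08299999684095383], [0.5289999842643738, 0.07999999821186066]]
turner 0.61 ((0.4778664708137512, -0.09638836979866028), (0.18207180500030518, 0.3345417082309723), 8.45687198638916) [[0.3630000054836273, 0.0560000017285347], [0.41200000047683716, -0.2750000059604645], [0.5929999947547913, -0.24799999594688416], [0.5429999828338623, 0.0820000022649765]]
t 3.85 pos [0.4623 0.1796 0.1339] yaw -0.05 tilt 0.17 F [-0.1 -0.1 -0.5] w 0.684
dp [-0.23 -7.25 -0.13] turn -1.81
```

View pics/c3.png

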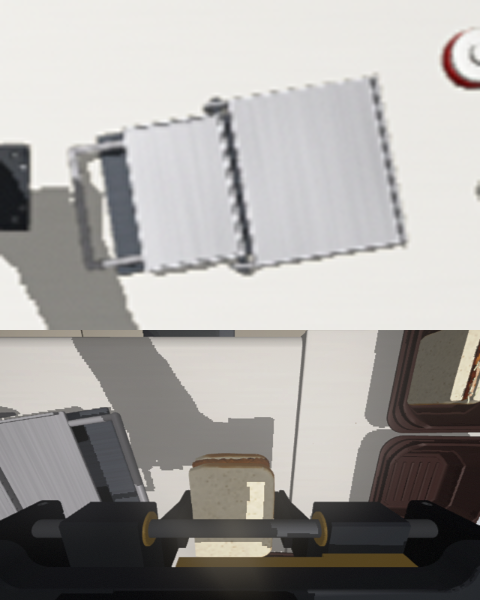

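Run:
```python
from h import *
i=ctrl.camera_info("top")
for n,u,v,z in [("bar far",77,158,.045),("bar near",93,264,.045),("leaf fl",124,130,.045),("leaf nl",145,272,.045),("leaf fr",215,116,.045),("leaf nr",240,267,.045),("plate fl",228,100,.039),("plate fr",375,76,.039),("plate nr",405,243,.039),("plate nl",255,270,.039)]:
    print(n,proj_inv("top",270+u/3,160+v/3,z,i)[:2].round(3))
```

```text
bar far [0.503 0.064]
bar near [0.394 0.047]
leaf fl [0.532 0.015]
leaf nl [ 0.386 -0.007]
leaf fr [ 0.546 -0.08 ]
leaf nr [ 0.391 -0.104]
plate fl [ 0.564 -0.094]
plate fr [ 0.588 -0.247]
plate nr [ 0.415 -0.273]
plate nl [ 0.388 -0.119]
```

The crop shows the bar at crop (85,210), the leaf from (124,130) to (240,267), and the hinge at about (236,190). The sandwich is held level between the jaws. The separate estimates put the hinge at (0.475, -0.095) with the board turned 9°, so the leaf spot is (0.466, -0.040) and the bar (0.451, 0.058).

Request:
{"name": "move_arm", "arguments": {
  "dp": [
    [0,-1,0],
    [0,-2.5,0],
    [0,-4.1,0],
    [-0.1,-5.7,0],
    [-0.1,-7.3,0]
  ],
  "turn": [-0.4,-0.8,-1.2,-1.6,-1.8],
  "jaw": [-1,-1,-1,-1,-1]
}}

```text
time: 4.35
position: [0.4654, -0.0407, 0.1344]
tool_rot: [0.247, -3.13, 0.0]
ft_force: [1.3, -0.7, -1.4]
grip_width: 0.681
```

Run:
```python
from h import *
ctrl.get_image("top");to(.466,-.040,.065,9)
```

```text
t 4.4 pos [ 0.4647 -0.0505  0.1347] yaw 8.49 tilt 0.33 F [-0.5 -8.2 -1.5] w 0.682
dp [-0.1   0.35  2.32] turn -0.1
```

Request:
{"name": "move_arm", "arguments": {
  "dp": [
    [0,0,0.3],
    [0,0,0.8],
    [0,0,1.3],
    [0,0,1.3],
    [0,0,1.3]
  ],
  "turn": [0,0,0,0,0],
  "jaw": [-1,-1,-1,-1,-1]
}}

```text
time: 4.9
position: [0.4656, -0.038, 0.0957]
tool_rot: [0.247, -3.13, 0.0]
ft_force: [0.5, -0.5, -0.0]
grip_width: 0.681
```

Run:
```python
from h import *
im=save("wrist","w4");to(.466,-.040,.064,9)
```

```text
t 4.95 pos [ 0.4662 -0.0382  0.0964] yaw 9.02 tilt 0.04 F [ 0.4 -0.1 -0.9] w 0.682
dp [ 0.02 -0.06  1.08] turn 0.0
```

View pics/w4.png

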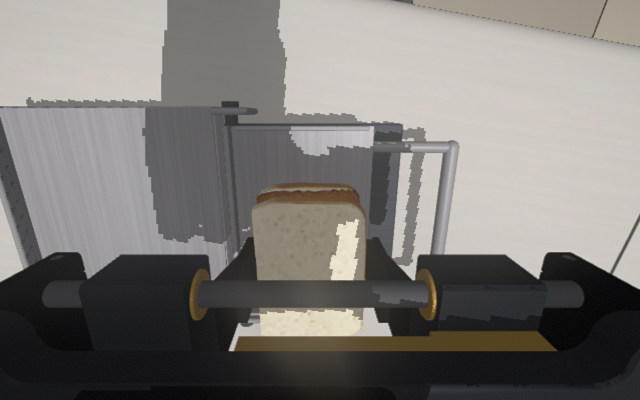

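The wrist view shows the leaf between the hinge (column ~230) and its free edge (column ~373). The sandwich (columns 255–362) lies within that range and square to it. The bar runs from (452,148) to (440,245). I'll lower it now.

Request:
{"name": "move_arm", "arguments": {
  "dp": [
    [0,0,0.4],
    [0,0,0.7],
    [0,0,0.9],
    [0,0,1.05],
    [0,0,1.05]
  ],
  "turn": [0,0,0,0,0],
  "jaw": [-1,-1,-1,-1,-1]
}}

```text
time: 5.45
position: [0.4657, -0.039, 0.0643]
tool_rot: [0.245, -3.131, 0.0]
ft_force: [0.1, -0.1, -0.8]
grip_width: 0.685
```

Run:
```python
from h import *
ctrl.get_image("top");to(.466,-.040,.062,9)
import json
i={k:np.array(v) for k,v in ctrl.camera_info("wrist").items()}
# bar from w4: same lateral pose, camera then 0.0964 tcp z
E=i["extrinsics"].copy();s=ctrl.get_state();dz=.0964-s["position"][2]
E[:3,3]-=E[:3,:3]@np.array([.4662-s["position"][0],-.0382-s["position"][1],dz]);i["extrinsics"]=E
for n,u,v,z in [("bar n",452,148,.045),("bar f",440,245,.045),("leaf edge n",373,128,.053),("edge n2",371,190,.045),("hinge n",232,127,.053),("plate outer",36,262,.039)]:
    print(n,proj_inv("w",u,v,z,i)[:2].round(3))
```

```text
t 5.5 pos [ 0.4661 -0.039   0.0648] yaw 8.94 tilt 0.04 F [ 1.1  0.6 -0.2] w 0.676
dp [ 0.01 -0.03  0.09] turn -0.01
bar n [0.395 0.051]
bar f [0.47  0.064]
leaf edge n [ 0.39  -0.009]
edge n2 [0.434 0.001]
hinge n [ 0.404 -0.103]
plate outer [ 0.539 -0.258]
```

Request:
{"name": "move_arm", "arguments": {
  "dp": [
    [0,0,0.07],
    [0,0,0.07],
    [0,0,0.07],
    [0,0,0.07],
    [0,0,0.07]
  ],
  "turn": [0,0,0,0,0],
  "jaw": [-1,-1,0.55,0.6,0.65]
}}

```text
time: 6.0
position: [0.4666, -0.0389, 0.0633]
tool_rot: [-0.245, 3.131, 0.0]
ft_force: [0.4, -0.3, -0.3]
grip_width: 0.798
```

Request:
{"name": "move_arm", "arguments": {
  "dp": [
    [0,0,0],
    [0,0,0],
    [0,0,-0.5],
    [0,0,-1.5],
    [0,0,-2.8]
  ],
  "turn": [0,0,0,0,0],
  "jaw": [0.65,0.65,0.65,0.65,0.65]
}}

```text
time: 6.5
position: [0.4648, -0.039, 0.1466]
tool_rot: [0.245, -3.128, 0.001]
ft_force: [0.1, 0.1, -0.2]
grip_width: 0.826
```

Run:
```python
from h import *
i=ctrl.camera_info("wrist");save("wrist","w5");
for r in ctrl.masks_of("wrist","sandwich")[:2]:
    print(round(r["confidence"],2),np.round(r["rect"]))
to(.451,.060,.145,9)
```

```text
0.88 [312. 214.  76. 104.]
t 6.6 pos [ 0.4699 -0.039   0.1518] yaw 8.95 tilt 0.54 F [ 0.2 -0.1 -0.4] w 0.825
dp [0.11 3.36 0.23] turn -0.01
```

View pics/w5.png

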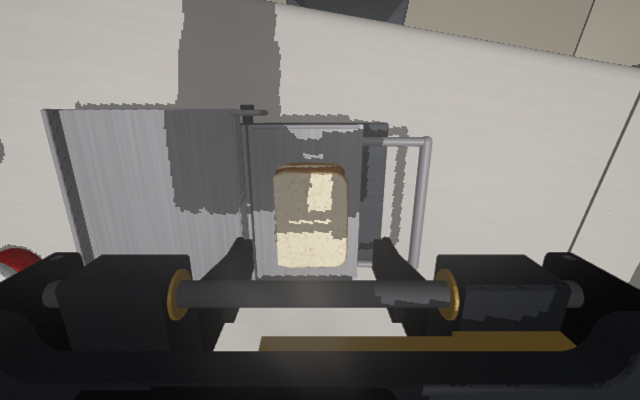

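The sandwich (columns 274–348) lies flat and square on the leaf, with a good gap to the lip at column ~250. The bar is at column ~425. Next I'll go over the bar with the jaws about 40 mm open.

Request:
{"name": "move_arm", "arguments": {
  "dp": [
    [0,1.0,0],
    [0,2.2,0],
    [0,3.35,0],
    [0,3.35,0.8],
    [0,3.35,1.5]
  ],
  "turn": [0,0,0,0,0],
  "jaw": [0.3,0,-0.08,-0.08,-0.08]
}}

```text
time: 7.1
position: [0.4505, 0.0618, 0.1011]
tool_rot: [-0.25, 3.131, 0.001]
ft_force: [-0.4, 0.1, -1.4]
grip_width: 0.493
```

Request:
{"name": "move_arm", "arguments": {
  "dp": [
    [0,0,0],
    [0,0,0]
  ],
  "turn": [0,0],
  "jaw": [-0.08,-0.08]
}}

```text
time: 7.3
position: [0.4504, 0.0601, 0.1018]
tool_rot: [0.244, -3.131, 0.001]
ft_force: [1.2, -0.3, 1.3]
grip_width: 0.467
```

Run:
```python
from h import *
save("wrist","w6");to(.451,.060,.026,9)
```

```text
t 7.35 pos [0.4511 0.0602 0.1025] yaw 8.92 tilt 0.04 F [-0.1 -1.2  0.7] w 0.461
dp [ 0.01 -0.01  2.55] turn -0.02
```

View pics/w6.png

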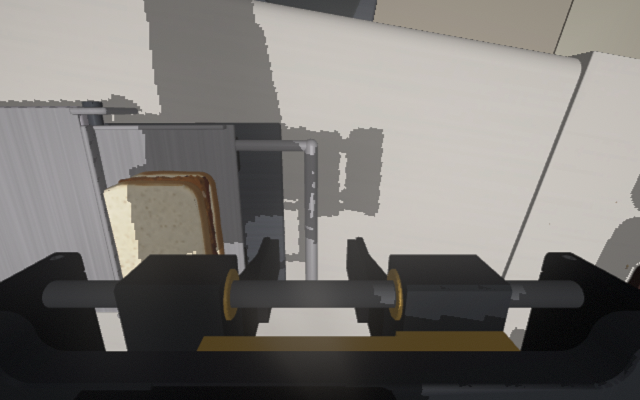

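The bar (column ~312) is centred between the fingers (273 and 352), and the left finger is clear of the leaf edge (column ~240). I'll descend and pinch.

Request:
{"name": "move_arm", "arguments": {
  "dp": [
    [0,0,0.7],
    [0,0,1.5],
    [0,0,2.2],
    [0,0,2.5],
    [0,0,2.5]
  ],
  "turn": [0,0,0,0,0],
  "jaw": [-0.08,-0.08,-0.08,-0.08,-0.08]
}}

```text
time: 7.85
position: [0.4504, 0.0601, 0.0268]
tool_rot: [0.244, -3.131, 0.001]
ft_force: [0.7, -1.4, 0.7]
grip_width: 0.46
```

Request:
{"name": "move_arm", "arguments": {
  "dp": [
    [0,0,0],
    [0,0,0],
    [0,0,0],
    [0,0,0],
    [0,0,0]
  ],
  "turn": [0,0,0,0,0],
  "jaw": [-0.4,-0.7,-1,-1,-1],
  "grip_force": 25
}}

```text
time: 8.35
position: [0.4514, 0.0588, 0.0274]
tool_rot: [-0.245, 3.131, -0.003]
ft_force: [0.4, -2.0, 1.8]
grip_width: 0.109
```

Run:
```python
from h import *
to(.451,.060,.026,9)
for t in np.arange(.08,1.45,.08): print(round(t,2),round(-5.167*(1-np.cos(t)),2),round(-5.167*np.sin(t),2))
```

```text
t 8.35 pos [0.4514 0.0588 0.0274] yaw 8.95 tilt 0.14 F [ 0.4 -2.   1.8] w 0.109
dp [0.01 0.04 0.05] turn -0.01
0.08 -0.02 -0.41
0.16 -0.07 -0.82
0.24 -0.15 -1.23
0.32 -0.26 -1.63
0.4 -0.41 -2.01
0.48 -0.58 -2.39
0.56 -0.79 -2.74
0.64 -1.02 -3.09
0.72 -1.28 -3.41
0.8 -1.57 -3.71
0.88 -1.87 -3.98
0.96 -2.2 -4.23
1.04 -2.55 -4.46
1.12 -2.92 -4.65
1.2 -3.29 -4.82
1.28 -3.69 -4.95
1.36 -4.09 -5.05
1.44 -4.49 -5.12
```

Request:
{"name": "move_arm", "arguments": {
  "dp": [
    [0,-0.02,-0.4],
    [0,-0.07,-0.8],
    [0,-0.15,-1.2],
    [0,-0.26,-1.6],
    [0,-0.4,-2.0]
  ],
  "turn": [0,0,0,0,0],
  "jaw": [-1,-1,-1,-1,-1]
}}

```text
time: 8.85
position: [0.4528, 0.0471, 0.0875]
tool_rot: [-0.244, 3.131, -0.002]
ft_force: [4.2, -4.9, -6.3]
grip_width: 0.106
```

Run:
```python
from h import *
im=save("side","s5");to(.451,.060,.026,9)
cv2.imwrite("pics/s5c.png",cv2.resize(im[150:270,260:460,::-1],(800,480)))
```

```text
t 8.9 pos [0.4529 0.0465 0.0891] yaw 8.85 tilt 0.07 F [ 0.2 -4.4 -2.7] w 0.106
dp [-0.    0.46  2.1 ] turn -0.03
```

View pics/s5c.png

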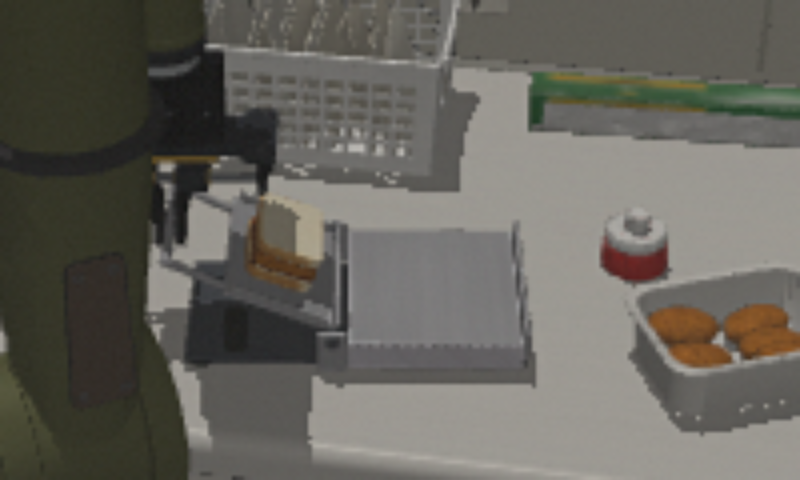

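The side crop shows the leaf at about 0.4 rad, held by the bar at (170,225), with the sandwich riding on it at (285,240). I'll keep lifting.

Request:
{"name": "move_arm", "arguments": {
  "dp": [
    [0,-0.18,-0.39],
    [0,-0.39,-0.74],
    [0,-0.62,-1.09],
    [0,-0.88,-1.41],
    [0,-1.17,-1.71]
  ],
  "turn": [0,0,0,0,0],
  "jaw": [-1,-1,-1,-1,-1]
}}

```text
time: 9.4
position: [0.4578, 0.0143, 0.1391]
tool_rot: [0.246, -3.132, -0.003]
ft_force: [2.4, 1.3, -2.2]
grip_width: 0.104
```

Request:
{"name": "move_arm", "arguments": {
  "dp": [
    [0,-0.3,-0.27],
    [0,-0.63,-0.52],
    [0,-0.98,-0.75],
    [0,-1.35,-0.94],
    [0,-1.72,-1.11]
  ],
  "turn": [0,0,0,0,0],
  "jaw": [-1,-1,-1,-1,-1]
}}

```text
time: 9.9
position: [0.4659, -0.0356, 0.1734]
tool_rot: [0.248, -3.132, -0.006]
ft_force: [-3.0, 4.0, 5.4]
grip_width: 0.106
```

Request:
{"name": "move_arm", "arguments": {
  "dp": [
    [0,-0.4,-0.13],
    [0,-0.8,-0.23],
    [0,-1.1,-0.29],
    [0,-1.1,-0.29],
    [0,-1.1,-0.29]
  ],
  "turn": [0,0,0,0,0],
  "jaw": [-1,-1,-1,-1,-1]
}}

```text
time: 10.4
position: [0.4714, -0.0701, 0.1821]
tool_rot: [-0.245, 3.131, 0.002]
ft_force: [-2.7, 0.9, 6.4]
grip_width: 0.105
```

Run:
```python
from h import *
im=save("side","s6");to(.472,-.072,.180,9)
cv2.imwrite("pics/s6c.png",cv2.resize(im[150:270,260:460,::-1],(800,480)))
```

```text
t 10.45 pos [ 0.4714 -0.0699  0.1821] yaw 8.95 tilt 0.08 F [-3.3  1.9  6.9] w 0.105
dp [-0.01 -0.07  0.07] turn -0.01
```

View pics/s6c.png

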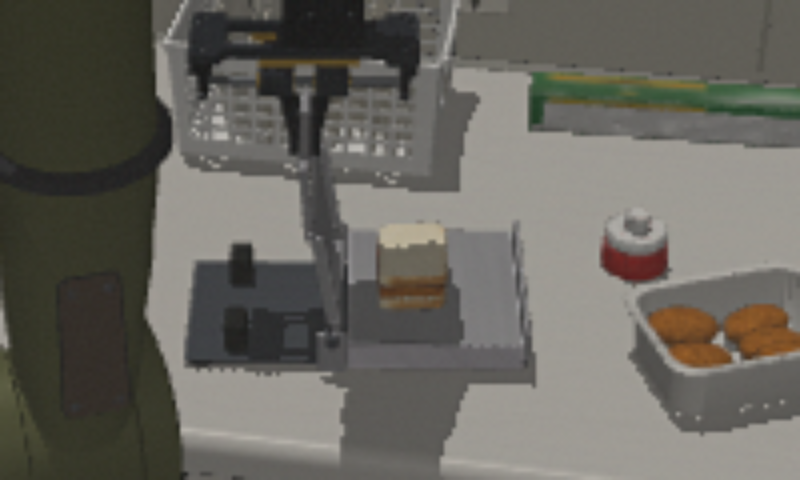

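The sandwich lies flat on the plate (crop (412,265)), clear of the leaf, which stands nearly upright. I'll lower the leaf along the same arc.

Request:
{"name": "move_arm", "arguments": {
  "dp": [
    [0,0.41,0.08],
    [0,0.8,0.19],
    [0,1.19,0.33],
    [0,1.57,0.51],
    [0,1.93,0.71]
  ],
  "turn": [0,0,0,0,0],
  "jaw": [-1,-1,-1,-1,-1]
}}

```text
time: 10.95
position: [0.4622, -0.012, 0.1586]
tool_rot: [-0.246, 3.131, -0.001]
ft_force: [-0.6, -0.2, 1.1]
grip_width: 0.106
```

Request:
{"name": "move_arm", "arguments": {
  "dp": [
    [0,0.34,0.23],
    [0,0.66,0.48],
    [0,0.97,0.77],
    [0,1.24,1.07],
    [0,1.5,1.4]
  ],
  "turn": [0,0,0,0,0],
  "jaw": [-1,-1,-1,-1,-1]
}}

```text
time: 11.45
position: [0.4552, 0.0324, 0.1161]
tool_rot: [-0.245, 3.132, -0.0]
ft_force: [3.0, -1.5, -0.9]
grip_width: 0.105
```

Request:
{"name": "move_arm", "arguments": {
  "dp": [
    [0,0.22,0.34],
    [0,0.42,0.71],
    [0,0.59,1.08],
    [0,0.73,1.47],
    [0,0.84,1.87]
  ],
  "turn": [0,0,0,0,0],
  "jaw": [-1,-1,-1,-1,-1]
}}

```text
time: 11.95
position: [0.4514, 0.0561, 0.0599]
tool_rot: [-0.245, 3.132, -0.002]
ft_force: [3.5, -4.9, -1.2]
grip_width: 0.103
```

Request:
{"name": "move_arm", "arguments": {
  "dp": [
    [0,0.05,0.31],
    [0,0.09,0.61],
    [0,0.11,0.87],
    [0,0.12,1.03],
    [0,0.12,1.13]
  ],
  "turn": [0,0,0,0,0],
  "jaw": [-1,-1,-1,-1,-1]
}}

```text
time: 12.45
position: [0.4521, 0.059, 0.0298]
tool_rot: [-0.243, 3.132, -0.001]
ft_force: [-9.7, -8.7, 37.8]
grip_width: 0.109
```

Request:
{"name": "move_arm", "arguments": {
  "dp": [
    [0,0,0],
    [0,0,0]
  ],
  "turn": [0,0],
  "jaw": [-1,-1]
}}

```text
time: 12.65
position: [0.4522, 0.059, 0.0298]
tool_rot: [-0.243, 3.131, -0.0]
ft_force: [-6.8, -7.1, 28.7]
grip_width: 0.103
```

The leaf is pressed down on its stop (upward force about 29 N). I'll release and retreat upward.

Request:
{"name": "move_arm", "arguments": {
  "dp": [
    [0,0,-0.08],
    [0,0,-0.08],
    [0,0,-0.08],
    [0,0,-0.08],
    [0,0,-0.08]
  ],
  "turn": [0,0,0,0,0],
  "jaw": [-0.7,-0.4,-0.1,-0.08,-0.08]
}}

```text
time: 13.15
position: [0.4499, 0.0608, 0.0288]
tool_rot: [0.246, -3.131, -0.0]
ft_force: [0.3, -0.1, 0.7]
grip_width: 0.413
```

Request:
{"name": "move_arm", "arguments": {
  "dp": [
    [0,0,-0.5],
    [0,0,-1.5],
    [0,0,-2.8],
    [0,0,-4],
    [0,0,-4.8]
  ],
  "turn": [0,0,0,0,0],
  "jaw": [-0.08,-0.08,-0.08,-0.08,-0.08]
}}

```text
time: 13.65
position: [0.4513, 0.0608, 0.1757]
tool_rot: [-0.245, 3.13, 0.002]
ft_force: [0.1, 0.6, 0.2]
grip_width: 0.455
```

Request:
{"name": "move_arm", "arguments": {
  "dp": [
    [0,1,0],
    [0,2,0],
    [0,3,0],
    [0,3.5,0],
    [0,3.5,0]
  ],
  "turn": [0,0,0,0,0],
  "jaw": [-0.08,-0.08,-0.08,-0.08,-0.08]
}}

```text
time: 14.15
position: [0.4336, 0.1659, 0.173]
tool_rot: [0.252, -3.131, 0.0]
ft_force: [0.5, 0.0, -0.0]
grip_width: 0.461
```

Run:
```python
from h import *
im=save("side","s7");t=save("top","t7");i=ctrl.camera_info("top")
for n,z in [("sandwich",.079),("pan",.05),("timer",.05),("empty_tray",.05),("tape",.02)]:
  for r in ctrl.masks_of("top",n)[:2]:
    c=r["rect"][:2];p=proj_inv("top",*c,z,i)[:2];q=p-[.475,-.095]
    print(n,round(r["confidence"],2),np.round(r["rect"]),p.round(3),"board x,y",np.round([q@[.156,-.988],q@[.988,.156]],3))
to(.45,.17,.17,9)
cv2.imwrite("pics/c7.png",np.vstack([cv2.resize(im[160:260,270:450,::-1],(540,300)),cv2.resize(t[160:260,260:440,::-1],(540,300))]))
```

```text
sandwich 0.89 [372. 218.  26.  30.] [ 0.483 -0.167] board x,y [ 0.072 -0.003]
pan 0.87 [465. 224.  64.  55.] [ 0.466 -0.455] board x,y [ 0.355 -0.065]
timer 0.78 [427. 179.  24.  16.] [ 0.606 -0.344] board x,y [0.267 0.091]
tape 0.78 [197. 169.  33.  30.] [0.648 0.385] board x,y [-0.447  0.245]
t 14.5 pos [0.4346 0.1629 0.1734] yaw 8.83 tilt 0.0 F [0.2 0.2 0.9] w 0.462
dp [-0.54  0.15  0.11] turn -0.03
```

View pics/c7.png

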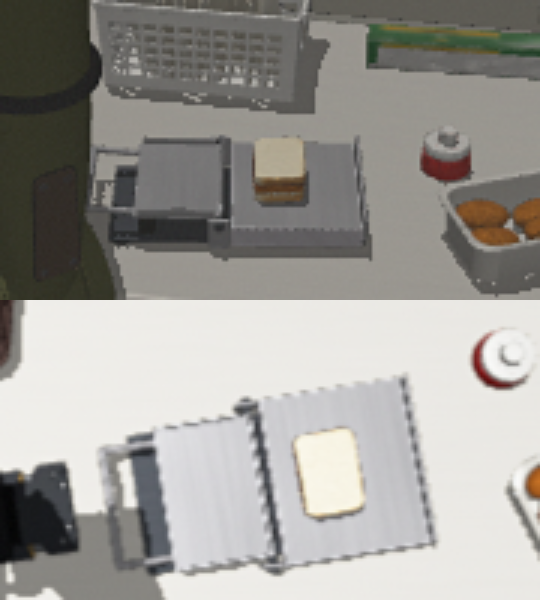

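The pictures show the leaf flat, the bar free, and the sandwich flat on the landing plate, about 18 mm short of its middle and 3 mm across. The bystanders are in place, so I'm handing in.

```bash
python3 -c "
from bench import ctrl
print(ctrl.close_job())"
```

```text
the job is handed in; nothing more can be done
None
```

I laid the sandwich half on the leaf and tumbled it over the lip onto the landing plate. I then lowered the leaf to its stop, let go and handed the job in at about 14.5 s on the robot's clock.

**Final position:** in the last pictures the sandwich lies flat on the plate, about 18 mm short of its middle and 3 mm across. The leaf looks level and the gripper is clear of everything.

**Bystanders:** the pan, timer and tape were found within about 10 mm of where they started. The network missed the empty tray in the last picture, so I have no measurement for it, but the arm never went near it.

**Not measured:**
- **Turn-over:** I did not confirm it face by face. I inferred it from the one tumble and from where the sandwich came to rest.
- **Leaf angle:** I judged this from the pictures and from the bar being back at its starting height.
- **Pressing on the stop:** as the leaf reached its stop, the wrist force rose to about 38 N. The limit for the arm or gripper body pressing on something is 40 N, and the wrist limit is 120 N. I then released the bar.

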